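Square a relief tile into the fence corner of the squaring board

TASK

Slide the terracotta leaf tile across the squaring board into the corner of its two wooden fences, so that it lies square and flush: one long edge fully against the longer fence and one short edge fully against the shorter fence, with no gap. Use the edges that already face those fences, keep the tile down on the board (do not lift it), and leave the little white chip, the white cup and the dark wooden stick around it where they are.

Things in the scene. Friction and masses are not known exactly. Their poses are not given: they have to be found in the camera images.
- jig: the squaring board: fixed plywood board, 330 x 300 x 12 mm, with two wooden fences (26 mm wide, 22 mm high above the board) that meet in a square corner. Origin: at table height below the fences' inner corner; z up. The free board lies at negative x and y, to x = -300 mm and y = -270 mm
- jig_corner (a point): the inner corner of the two fences, on the board's upper surface (12 mm above the table), axes as the board's. The longer fence runs from here 275 mm along -x with its inner face at y = 0; the shorter fence runs 190 mm along -y with its inner face at x = 0
- tile: loose terracotta tile, 130 x 100 x 18 mm, about 0.45 kg, a leaf in 3 mm relief on top, lying on the squaring board. Origin: centre of its underside; x along its 130 mm length towards the leaf's tip, y across, z up. At the start it is turned at most 0.45 rad from square with the fences, +x edge towards the shorter fence, +y edge towards the longer
- tile_a (a point): the tile's corner at +x, +y (65, 50 mm from its centre) on the underside: the one that belongs in the fence corner
- tile_b (a point): the tile's corner at -x, +y (-65, 50 mm), underside: other end of the long edge that belongs on the longer fence
- tile_c (a point): the tile's corner at +x, -y (65, -50 mm), underside: other end of the short edge that belongs on the shorter fence
- chip: bystander: white glazed test chip, 32 x 32 x 7 mm, lying on the squaring board just past the free end of the shorter fence. It stays where it is. Origin: centre of its underside.
- dish: bystander: small white open cup, 60 mm across, 45 mm high, on the table behind the shorter fence. It stays where it is. Origin: centre of its underside.
- stick: bystander: dark wooden modelling stick, about 180 x 16 x 10 mm, on the table behind the longer fence, length along its x. It stays where it is. Origin: centre of its underside.
Mind the look-alikes: they are no part of the job. What is meant by the tile is not green or turquoise, and is the larger of those in its own colour.

How it is judged:
By the outcome, as a careful person would: the job done as asked, in the order asked, and still so for the second after the job is handed in, with the robot touching nothing.
It also fails if it takes over 42 s, if anything falls off the work surface, if the arm or the gripper's body presses on something with over 40 N, if the wrist force passes 120 N, or if a joint passes its speed limit or range.

ROBOT

A 6-joint arm with a two-finger parallel gripper is mounted at the origin on the work surface. World frame = base frame: x ahead of the robot, y to its left, z up, the work surface at z = 0. Lengths are in m, angles in degrees, forces in N, time in s.
With the tool pointing down it reaches from about 0.25 to 0.775 m from the base axis. Payload 8.9 kg.
Tool frame: the origin (TCP) lies at the very end of the fingers, on their centre line; the grasp point (between the pads) lies behind it (hold_point_z is the z of the grasp point in the tool frame, in m); z points along the fingers, y is the line along which they close (so a half turn about z gives the same grasp; the last joint's range is limited). The gripper opens to 85 mm and grips with 20 to 120 N. Pads are 22 mm wide; open, the fingers measure 114 mm over their backs; the gripper's body (76 mm by 85 mm) begins 54 mm behind the grasp point. The pads swing forward as they close: fully open they stand 13 mm farther back than shut.
Start: joints at [-80.632, 16.656, -8.789, 64.555, 0, 82.019], TCP at [0.157, -0.501, 0.231] pointing down, gripper open.
Joint ranges: [-144.48, 144.48], [-52.06, 99.96], [-74.48, 78.29], [-112.23, 115.85], [-86.99, 84.42], [-180, 180]. Speed limits (degrees/s): [127.2, 127.2, 159.86, 180, 180, 180].

INTERFACE

Orientations are given as [roll, pitch, yaw] about the fixed x, y, z axes, in that order (R = Rz(yaw) Ry(pitch) Rx(roll)).
In Python, from workcell import * gives the robot as it stands. The module is installed in compiled form; this text tells all that it offers.
- The arm moves only by the tool move_arm, never from a script. Its argument "increments" is a list of rows, each an object of numbers: "tx", "ty", "tz": the shift along the world's x, y, z in units of 0.5 m (1.0 is 0.5 m); "wx", "wy", "wz": the turn, a rotation vector about the world's x, y, z in units of 30 degrees (1.0 is 30 degrees); "grip": the opening, from 0 (shut) to 1 (fully open). A call has 1 to 5 rows; each row is the pose to reach, as a shift and turn from the pose commanded when the call began; what a row does not reach only later rows make up. A row lasts 1/8 s, in which the tool goes at most 62.5 mm and 10.7 degrees, less where a joint would pass 70% of its speed; a pose out of reach is approached as far as the arm can. A call with a number of a shift or a turn outside -1 to 1 is refused whole. A call with a gripper value outside its range is refused whole. The fingers move at their own pace and stop on an object; "force" is the grip in N (left out, the last holds). Time passes only in rows, so rows that repeat a pose let the fingers close. It gives the time, the measured TCP pose, the force, the opening and the grip force at its end, in the units of the state.
- observe(): the state, without advancing time (a new reading comes with each control period).
- capture(name): name is "scene" or "top"; returns a dict with "color" (384x512x3 uint8, red, green, blue), "camera_matrix" (3x3 intrinsics, pixels), "position" and "orientation" of the camera in the world. Camera axes: x right, y up, looking along -z (the intrinsics and any distortion apply to the point x, -y, -z); pixel columns grow to the right and rows downward; lengths in m; the calibration is good to about 2 mm. A picture is of the moment at which its call begins. There is no depth.
- finish_job(): hands the job in; it is judged then, once.
Trained networks look in the newest picture that a camera, given by its name, has taken for a name from the list of things; names that differ only in an ending like _2 or _b are one class to them, and where a whole thing is asked for, a point or a joint stands for the part that bears it (a point fixed in the world has none). Each returns a list of dicts, best first, with "conf" (0 to 1); they miss things now and then, are a little off and sometimes report something else, mostly with a low value. They report only what shows in the picture. A call takes as long as a camera call. They do not tell look-alikes from the thing itself.
- spot_in(name, camera): "extent" ([centre column, centre row, width, height] in pixels, round what is visible of it).
- tip_of(name, camera): "position" ([column, row] in pixels: a listed point, or the origin of a listed thing).
The state is a dict: "t": time; "joint_positions": joint angles; "qd": joint speeds; "effort": joint torques, N m; "tcp_pos": TCP position; "orientation": TCP orientation; "ft_force": force on the tool from outside, world axes, zero at the start; "ft_torque": the same for the moment, N m; "gripper_width": finger opening in m; "grasp_force": force on a finger pad.
Only numpy, scipy, OpenCV 4.12 (cv2) and the standard library are available. Lean on these libraries where they do the work, as an engineer would, in place of code of your own. Each camera call takes 0.05 s, during which the arm holds its last target. There are 200 camera calls.

## Working session

There is one attempt and no reset: what is moved stays moved. The work goes in short steps, Python scripts to look and compute and a tool call to move; the robot and the scene stay as the last step left them, time stands still between calls to the robot, and variables do not carry over. Pictures are saved under pics/ and viewed, at most 10 in all, crops included, and the job is handed in when it is done.

Besides the shell and the picture viewer there is one more tool, called after "Emit:" in YAML: its name, and indented under it one key for each argument. move_arm: Moves the arm, as the interface text tells. Shifts and turns lie within -1 to 1; 1 stands for 0.5 m of shift or 30 degrees of turn. Its arguments: {"type":"object","properties":{"increments":{"type":"array"},"force":{"type":"number"}},"required":["increments"]}

```bash
mkdir -p pics; cat > h.py <<'E'
from workcell import *
import numpy as np, cv2
from scipy.spatial.transform import Rotation as R
def rot(o):
    o=np.array(o,float)
    return o if o.shape==(3,3) else (R.from_quat(o).as_matrix() if o.size==4 else R.from_euler('xyz',o,degrees=True).as_matrix())
def px2w(c,px,z):
    K=np.array(c["camera_matrix"]);d=np.linalg.inv(K)@[px[0],px[1],1]
    d=rot(c["orientation"])@[d[0],-d[1],-d[2]];p=np.array(c["position"])
    return p+d*(z-p[2])/d[2]
def w2px(c,P):
    q=rot(c["orientation"]).T@(np.array(P)-c["position"]);u=np.array(c["camera_matrix"])@[q[0],-q[1],-q[2]]
    return u[:2]/u[2]
E
python3 - <<'E'
from h import *
print(observe())
for n in("scene","top"):
    c=capture(n);print({k:c[k] for k in c if k!="color"})
    cv2.imwrite(f"pics/{n}0.png",c["color"][:,:,::-1])
    for t in("jig","tile","chip","dish","stick"):
        print(t,[(np.round(d["extent"]),round(d["conf"],2)) for d in spot_in(t,n)])
    for t,z in(("jig_corner",.012),("tile_a",.012),("tile_b",.012),("tile_c",.012),("tile",.012),("chip",.012),("dish",0),("stick",0)):
        print(t,[(np.round(d["position"],1),np.round(px2w(c,d["position"],z),4),round(d["conf"],2)) for d in tip_of(t,n)])
E
```

```text
{'t': 0.0, 'joint_positions': array([-8.06327818e+01,  1.66903241e+01, -8.83086729e+00,  6.45541410e+01,
        7.92064467e-04,  8.20179876e+01]), 'qd': array([-0.11097008,  0.1053598 ,  0.09621496, -0.01642722,  0.01169858,
       -0.02466641]), 'effort': array([ 1.23388960e-03, -5.37140679e+01,  3.31375730e+01,  1.57344091e-02,
       -2.02618812e-04, -9.14978983e-06]), 'tcp_pos': array([ 0.15648306, -0.50068333,  0.23072096]), 'orientation': array([-1.79925507e+02, -1.12452057e-02,  1.73492228e+01]), 'ft_force': array([0.33154576, 0.77886337, 0.51342086]), 'ft_torque': array([ 0.0412358 , -0.02050152,  0.03439778]), 'grasp_force': 0.0, 'gripper_width': 0.08551930992082409}
{'camera_matrix': array([[385.21015374,   0.        , 255.54175367],
       [  0.        , 385.21015374, 192.37454501],
       [  0.        ,   0.        ,   1.        ]]), 'position': array([ 0.91187169, -0.41195719,  0.81590951]), 'orientation': array([36.59188322,  0.64613853, 36.0391601 ])}
jig [(array([232., 198., 148., 134.]), 0.75)]
tile [(array([331., 143.,  41.,  34.]), 0.92), (array([272., 112.,  33.,
[... 8985 characters left out ...]
.3235, -0.3656,  0.012 ]), 0.64), (array([205.7, 224.6]), array([0.4762, 0.1181, 0.012 ]), 0.63), (array([ 90.5, 181. ]), array([0.5816, 0.3905, 0.012 ]), 0.62), (array([238.8, 218.2]), array([0.4904, 0.0411, 0.012 ]), 0.61), (array([408.4, 245.1]), array([ 0.4241, -0.3524,  0.012 ]), 0.61), (array([105.3, 253.3]), array([0.4128, 0.3467, 0.012 ]), 0.57), (array([127.8, 244.1]), array([0.4331, 0.2964, 0.012 ]), 0.57), (array([228. , 149.1]), array([0.6572, 0.0663, 0.012 ]), 0.4)]
chip [(array([313. , 187.9]), array([ 0.5608, -0.1353,  0.012 ]), 0.63)]
dish [(array([284.5, 140. ]), array([ 0.6828, -0.0717,  0.    ]), 0.96)]
stick [(array([180.4, 177.5]), array([0.5908, 0.1812, 0.    ]), 0.74)]
```

```bash
python3 - <<'E'
import cv2
t=cv2.imread("pics/top0.png")
cv2.imwrite("pics/top0c.png",cv2.resize(t[110:330,130:400],None,fx=2.7,fy=2.7,interpolation=cv2.INTER_CUBIC))
E
```

```text
(no output)
```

View pics/top0.png

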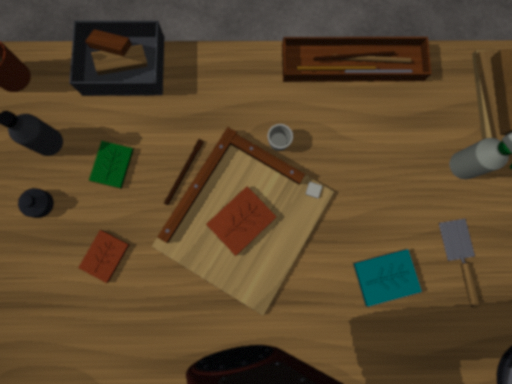

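View pics/scene0.png

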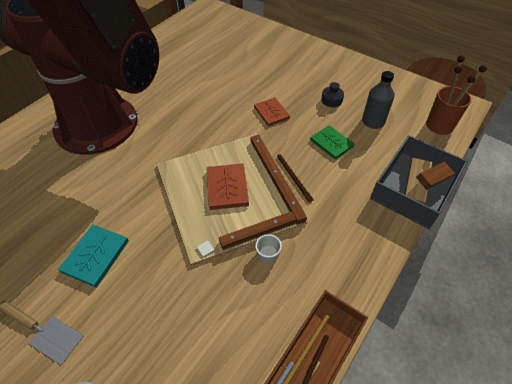

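View pics/top0c.png

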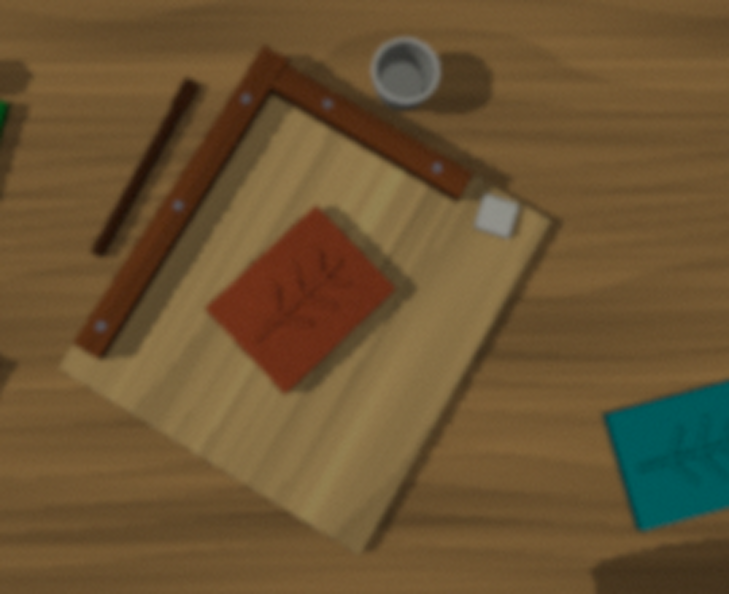

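The candidates in the top view are the terracotta tile on the board (240,220), the smaller terracotta tile (104,256), the green tile (110,165) and the turquoise tile (386,278). The larger terracotta tile, the one on the board, fits the description, and the enlarged crop confirms it: its crop corners are (318,208), (395,288), (287,392) and (208,310). The fences' inner corner is near (230,146), the chip at (314,189), the cup at (280,136) and the stick at (184,172).

```bash
cat > m.py <<'E'
from h import *
from scipy.optimize import least_squares
def tilepose(c,near=(.5,.05),z=.030):
    a=cv2.cvtColor(c["color"],cv2.COLOR_RGB2HSV);I=c["color"].astype(int)
    m=((I[:,:,0]>80)&(I[:,:,0]>2.1*I[:,:,1])&(I[:,:,0]>2.1*I[:,:,2])).astype(np.uint8)
    m=cv2.morphologyEx(m,cv2.MORPH_OPEN,np.ones((3,3),np.uint8))
    cs=[k for k in cv2.findContours(m,cv2.RETR_EXTERNAL,cv2.CHAIN_APPROX_NONE)[0] if cv2.contourArea(k)>600]
    k=min(cs,key=lambda k:np.hypot(*(px2w(c,k[:,0].mean(0),z)[:2]-near)))
    P=np.array([px2w(c,p,z)[:2]*1000 for p in k[:,0]],np.float32)
    return cv2.minAreaRect(P),cv2.boxPoints(cv2.minAreaRect(P)),k[:,0].min(0),k[:,0].max(0)
E
cat > jig.py <<'E'
from m import *
c=capture("top")
f=[((264.1,313.4),(-300,-270,12)),((337.4,191),(30,-270,12)),((152.2,245.5),(-300,30,12)),
((167,241.5),(-275,0,34)),((299.6,183.3),(0,-190,34)),((230.7,145),(0,0,34))]
def T(p,q):
    s,co=np.sin(p[2]),np.cos(p[2]);return np.array([p[0]+co*q[0]-s*q[1],p[1]+s*q[0]+co*q[1]])
fun=lambda p:np.concatenate([px2w(c,u,q[2]/1e3)[:2]*1e3-T(p,q) for u,q in f])
best=min((least_squares(fun,[665,60,a]) for a in(0,1.5,3,-1.5)),key=lambda r:r.cost)
print(best.x,np.degrees(best.x[2]),np.round(best.fun.reshape(-1,2),1))
np.save("jig.npy",best.x)
r=tilepose(c);print(r)
inv=lambda P:(np.array(P)-best.x[:2])@np.array([[np.cos(best.x[2]),-np.sin(best.x[2])],[np.sin(best.x[2]),np.cos(best.x[2])]])
print(inv(r[1]),inv(r[0][0]))
I=c["color"][:,:,::-1].copy();I=cv2.resize(I,None,fx=3,fy=3,interpolation=cv2.INTER_CUBIC)
d=lambda q:tuple(int(v) for v in 3*w2px(c,[*T(best.x,q)/1e3,q[2]/1e3])+1)
for a,b in [((0,0,34),(-275,0,34)),((0,0,34),(0,-190,34)),((0,0,12),(-275,0,12)),((0,0,12),(0,-190,12)),((-300,-270,12),(30,-270,12)),((-300,-270,12),(-300,30,12))]:cv2.line(I,d(a),d(b),(255,255,0) if a[2]==12 else (0,255,0),1)
for p in r[1]:cv2.circle(I,tuple(int(v) for v in 3*w2px(c,[*p/1e3,.03])+1),3,(255,0,0),1)
cv2.imwrite("pics/fit.png",I[340:940,430:1080])
E
python3 jig.py
```

```text
[668.47778434  57.5469711    5.73056285] 328.33706564098736 [[ 4.4  0.1]
 [ 0.5 -5. ]
 [ 0.4 -0.1]
 [ 2.9  0.2]
 [-0.8  3.5]
 [-7.6  1.3]]
(((484.45941162109375, 35.33385467529297), (94.59929656982422, 123.8043212890625), 42.87942886352539), array([[407.677   ,  48.509552],
       [491.92065 , -42.212677],
       [561.2418  ,  22.158157],
       [476.99817 , 112.88039 ]], dtype=float32), array([209, 189], dtype=int32), array([273, 252], dtype=int32))
[[-217.23688004 -144.59205023]
 [ -97.91080665 -177.58908047]
 [ -72.69764671  -86.41164316]
 [-192.02372011  -53.41461292]] [-144.96726338 -115.50184669]
```

View pics/fit.png

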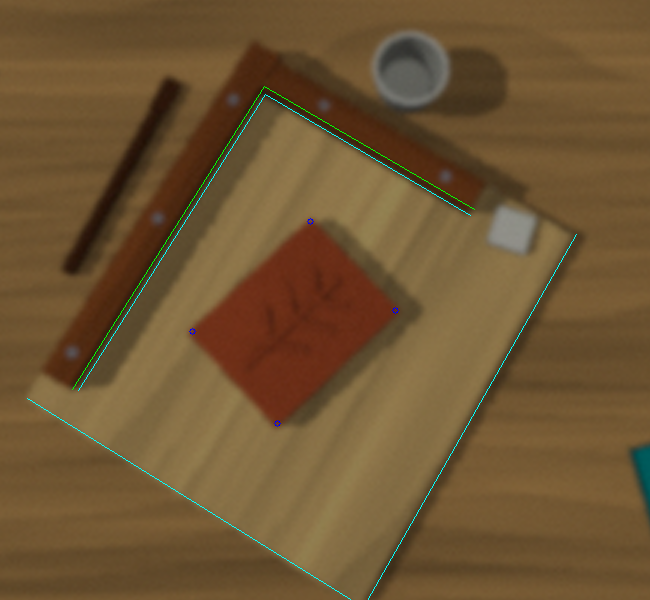

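The fit puts the jig corner near (668, 58) mm at −31.7°. In the jig frame the tile is centred at (−145, −115) mm and turned −15.5°. I'll push it with the two fingers spread, first towards the longer fence (+y jig), then towards the shorter (+x jig).

Emit:
move_arm:
  increments:
    - {"tx":0.11,"ty":0.07,"tz":-0.04,"wz":0.3,"grip":0.6}
    - {"tx":0.22,"ty":0.17,"tz":-0.08,"wz":0.6,"grip":0.6}
    - {"tx":0.31,"ty":0.26,"tz":-0.12,"wz":0.9,"grip":0.6}
    - {"tx":0.38,"ty":0.36,"tz":-0.16,"wz":1.0,"grip":0.6}
    - {"tx":0.44,"ty":0.46,"tz":-0.2,"wz":1.0,"grip":0.6}

```text
invalid input
```

Emit:
move_arm:
  increments:
    - {"tx":0.04,"ty":0.11,"wz":0.2,"grip":0.6}
    - {"tx":0.08,"ty":0.22,"wz":0.37,"grip":0.6}
    - {"tx":0.1,"ty":0.33,"wz":0.37,"grip":0.6}
    - {"tx":0.125,"ty":0.434,"wz":0.37,"grip":0.6}
    - {"tx":0.125,"ty":0.434,"wz":0.37,"grip":0.6}

```text
invalid input
```

Emit:
move_arm:
  increments:
    - {"tx":0.11,"ty":0.07,"tz":-0.04,"wx":0,"wy":0,"wz":0.3,"grip":0.6}
    - {"tx":0.22,"ty":0.17,"tz":-0.08,"wx":0,"wy":0,"wz":0.6,"grip":0.6}
    - {"tx":0.31,"ty":0.26,"tz":-0.12,"wx":0,"wy":0,"wz":0.9,"grip":0.6}
    - {"tx":0.38,"ty":0.36,"tz":-0.16,"wx":0,"wy":0,"wz":1.0,"grip":0.6}
    - {"tx":0.44,"ty":0.46,"tz":-0.2,"wx":0,"wy":0,"wz":1.0,"grip":0.6}

```text
t: 2.08
tcp_pos: [0.3651, -0.2895, 0.1388]
orientation: [179.9, -0.0, 47.4]
ft_force: [0.5, 0.6, 0.1]
gripper_width: 0.0513
grasp_force: 0.0
```

Emit:
move_arm:
  increments:
    - {"tx":0.03,"ty":0.11,"tz":0,"wx":0,"wy":0,"wz":0.2,"grip":0.6}
    - {"tx":0.06,"ty":0.22,"tz":0,"wx":0,"wy":0,"wz":0.365,"grip":0.6}
    - {"tx":0.1,"ty":0.33,"tz":-0.04,"wx":0,"wy":0,"wz":0.365,"grip":0.6}
    - {"tx":0.125,"ty":0.434,"tz":-0.08,"wx":0,"wy":0,"wz":0.365,"grip":0.6}
    - {"tx":0.125,"ty":0.434,"tz":-0.12,"wx":0,"wy":0,"wz":0.365,"grip":0.6}

```text
t: 2.7
tcp_pos: [0.4267, -0.0705, 0.0788]
orientation: [180.0, -0.0, 58.6]
ft_force: [1.0, 0.0, 0.4]
gripper_width: 0.0512
grasp_force: 0.0
```

```bash
python3 - <<'E'
from h import *
for n in("scene",):
    c=capture(n);cv2.imwrite("pics/s1.png",cv2.resize(c["color"][100:300,120:340,::-1],None,fx=3,fy=3,interpolation=cv2.INTER_CUBIC))
print(observe()["tcp_pos"],observe()["orientation"])
E
```

```text
[ 0.42530628 -0.07146143  0.07678791] [-1.79857942e+02  2.65663912e-02  5.85210699e+01]
```

View pics/s1.png

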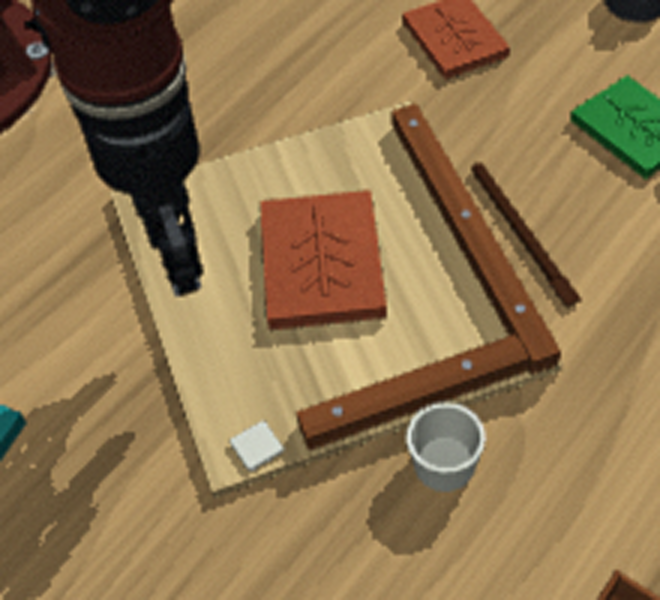

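Emit:
move_arm:
  increments:
    - {"tx":0,"ty":0,"tz":-0.06,"wx":0,"wy":0,"wz":0,"grip":0.6}
    - {"tx":0,"ty":0,"tz":-0.1,"wx":0,"wy":0,"wz":0,"grip":0.6}
    - {"tx":0,"ty":0,"tz":-0.115,"wx":0,"wy":0,"wz":0,"grip":0.6}
    - {"tx":0,"ty":0,"tz":-0.12,"wx":0,"wy":0,"wz":0,"grip":0.6}

```text
t: 3.25
tcp_pos: [0.4264, -0.0741, 0.0194]
orientation: [180.0, -0.0, 58.3]
ft_force: [0.4, -0.2, -0.7]
gripper_width: 0.0514
grasp_force: 0.0
```

Emit:
move_arm:
  increments:
    - {"tx":0.0126,"ty":0.0204,"tz":-0.006,"wx":0,"wy":0,"wz":0,"grip":0.6}
    - {"tx":0.0252,"ty":0.0408,"tz":-0.006,"wx":0,"wy":0,"wz":0,"grip":0.6}
    - {"tx":0.0378,"ty":0.0612,"tz":-0.006,"wx":0,"wy":0,"wz":0,"grip":0.6}
    - {"tx":0.0504,"ty":0.0816,"tz":-0.006,"wx":0,"wy":0,"wz":0,"grip":0.6}
    - {"tx":0.063,"ty":0.102,"tz":-0.006,"wx":0,"wy":0,"wz":0,"grip":0.6}

```text
t: 3.88
tcp_pos: [0.4584, -0.0225, 0.0164]
orientation: [179.9, 0.1, 58.3]
ft_force: [-1.0, -4.0, 1.0]
gripper_width: 0.0513
grasp_force: 1.6
```

```bash
cat > q.py <<'E'
from m import *
import sys
j=np.load("jig.npy");s,co=np.sin(j[2]),np.cos(j[2])
inv=lambda P:(np.atleast_2d(P)-j[:2])@np.array([[co,-s],[s,co]])
o=observe();print("tcp jig",np.round(inv(o["tcp_pos"][:2]*1e3),1),o["tcp_pos"],o["orientation"][2],o["ft_force"])
for n in("scene",):
    c=capture(n);r=tilepose(c);print(n,np.round(inv(r[1]),1).tolist(),r[0][1])
if len(sys.argv)>1:cv2.imwrite(sys.argv[1],cv2.resize(c["color"][110:280,140:330,::-1],None,fx=3.5,fy=3.5,interpolation=cv2.INTER_CUBIC))
E
python3 q.py pics/s2.png
```

```text
tcp jig [[-136.8 -178.4]] [ 0.4583991  -0.02248759  0.01636447] 58.298285997952526 [-1.04144293 -4.02854516  0.99304575]Traceback (most recent call last):
  File "q.py", line 7, in <module>
    c=capture(n);r=tilepose(c);print(n,np.round(inv(r[1]),1).tolist(),r[0][1])
                   ~~~~~~~~^^^
  File "m.py", line 8, in tilepose
    k=min(cs,key=lambda k:np.hypot(*(px2w(c,k[:,0].mean(0),z)[:2]-near)))
ValueError: min() iterable argument is empty
```

Emit:
move_arm:
  increments:
    - {"tx":0.0105,"ty":0.017,"tz":0,"wx":0,"wy":0,"wz":0,"grip":0.6}
    - {"tx":0.021,"ty":0.034,"tz":0,"wx":0,"wy":0,"wz":0,"grip":0.6}
    - {"tx":0.0315,"ty":0.051,"tz":0,"wx":0,"wy":0,"wz":0,"grip":0.6}
    - {"tx":0.042,"ty":0.068,"tz":0,"wx":0,"wy":0,"wz":0,"grip":0.6}

```text
t: 4.42
tcp_pos: [0.4786, 0.0117, 0.0162]
orientation: [-180.0, 0.0, 58.3]
ft_force: [-2.7, -5.9, 5.0]
gripper_width: 0.0511
grasp_force: 3.4
```

```bash
sed -i 's/I\[:,:,0\]>80/I[:,:,0]>(80 if z<0 or c["position"][0]<.6 else 100)/; s/>2.1\*I\[:,:,1\]/>1.7*I[:,:,1]/; s/>2.1\*I\[:,:,2\]/>1.9*I[:,:,2]/' m.py
sed -i 's/c=capture(n);r=/c=capture(n);cv2.imwrite(sys.argv[1],cv2.resize(c["color"][110:280,140:330,::-1],None,fx=3.5,fy=3.5,interpolation=cv2.INTER_CUBIC));r=/; $d' q.py
python3 q.py pics/s2.png
```

```text
tcp jig [[-137.5 -138.7]] [0.47861621 0.0116525  0.01615322] 58.3048718067812 [-2.72329963 -5.87550201  5.00119809]
scene [[-223.6, -126.5], [-95.3, -126.9], [-95.0, -31.1], [-223.3, -30.7]] (95.84263610839844, 128.2718963623047)
```

View pics/s2.png

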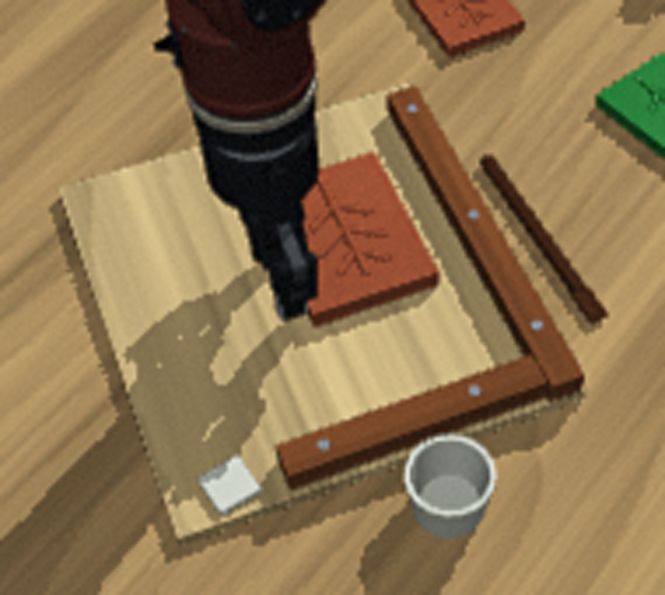

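Emit:
move_arm:
  increments:
    - {"tx":0.005,"ty":0.0085,"tz":0.004,"wx":0,"wy":0,"wz":0,"grip":0.6}
    - {"tx":0.0105,"ty":0.017,"tz":0.004,"wx":0,"wy":0,"wz":0,"grip":0.6}
    - {"tx":0.0158,"ty":0.0255,"tz":0.004,"wx":0,"wy":0,"wz":0,"grip":0.6}
    - {"tx":0.021,"ty":0.034,"tz":0.004,"wx":0,"wy":0,"wz":0,"grip":0.6}

```text
t: 4.97
tcp_pos: [0.4893, 0.0285, 0.0181]
orientation: [-180.0, 0.0, 58.3]
ft_force: [-1.8, -2.1, -2.1]
gripper_width: 0.0512
grasp_force: 1.3
```

Emit:
move_arm:
  increments:
    - {"tx":0.0026,"ty":0.0043,"tz":0,"wx":0,"wy":0,"wz":0,"grip":0.6}
    - {"tx":0.0052,"ty":0.0085,"tz":0,"wx":0,"wy":0,"wz":0,"grip":0.6}
    - {"tx":0.0052,"ty":0.0085,"tz":0,"wx":0,"wy":0,"wz":0,"grip":0.6}

```text
t: 5.35
tcp_pos: [0.4921, 0.0328, 0.0183]
orientation: [180.0, -0.0, 58.3]
ft_force: [0.8, 0.0, -0.2]
gripper_width: 0.0514
grasp_force: 0.3
```

```bash
python3 q.py pics/s3.png
```

```text
tcp jig [[-137.1 -113.6]] [0.49213625 0.03277863 0.01826201] 58.30647929243392 [ 0.77499381  0.0028131  -0.23561389]
scene [[-223.5, -101.7], [-95.3, -102.7], [-94.5, -4.7], [-222.7, -3.7]] (98.01426696777344, 128.19287109375)
```

Emit:
move_arm:
  increments:
    - {"tx":0.0016,"ty":0.0026,"tz":0,"wx":0,"wy":0,"wz":0,"grip":0.6}
    - {"tx":0.0032,"ty":0.0051,"tz":0,"wx":0,"wy":0,"wz":0,"grip":0.6}
    - {"tx":0.0042,"ty":0.0068,"tz":0,"wx":0,"wy":0,"wz":0,"grip":0.6}
    - {"tx":0.0042,"ty":0.0068,"tz":0,"wx":0,"wy":0,"wz":0,"grip":0.6}

```text
t: 5.9
tcp_pos: [0.494, 0.0359, 0.0182]
orientation: [180.0, 0.0, 58.3]
ft_force: [-1.3, -4.1, 2.7]
gripper_width: 0.0513
grasp_force: 2.2
```

Emit:
move_arm:
  increments:
    - {"tx":0.001,"ty":0.0017,"tz":0,"wx":0,"wy":0,"wz":0,"grip":0.6}
    - {"tx":0.0021,"ty":0.0034,"tz":0,"wx":0,"wy":0,"wz":0,"grip":0.6}
    - {"tx":0.0021,"ty":0.0034,"tz":0,"wx":0,"wy":0,"wz":0,"grip":0.6}

```text
t: 6.28
tcp_pos: [0.4947, 0.037, 0.0182]
orientation: [180.0, 0.1, 58.3]
ft_force: [-3.8, -5.8, 4.1]
gripper_width: 0.0512
grasp_force: 3.8
```

```bash
python3 q.py pics/s4.png
```

```text
tcp jig [[-137.1 -108.7]] [0.49471687 0.03704362 0.01824695] 58.282366902608054 [-3.78660522 -5.84577222  4.13169732]
scene [[-223.1, -97.8], [-95.3, -98.0], [-95.1, -1.0], [-222.9, -0.8]] (97.07923889160156, 127.84220123291016)
```

Emit:
move_arm:
  increments:
    - {"tx":0.0016,"ty":0.0026,"tz":0,"wx":0,"wy":0,"wz":0,"grip":0.6}
    - {"tx":0.0032,"ty":0.0051,"tz":0,"wx":0,"wy":0,"wz":0,"grip":0.6}
    - {"tx":0.0032,"ty":0.0051,"tz":0,"wx":0,"wy":0,"wz":0,"grip":0.6}

```text
t: 6.7
tcp_pos: [0.4947, 0.0372, 0.0182]
orientation: [180.0, 0.4, 58.2]
ft_force: [-10.5, -18.5, 10.8]
gripper_width: 0.0511
grasp_force: 10.8
```

Emit:
move_arm:
  increments:
    - {"tx":-0.015,"ty":-0.025,"tz":0,"wx":0,"wy":0,"wz":0,"grip":0.6}
    - {"tx":-0.03,"ty":-0.05,"tz":0.02,"wx":0,"wy":0,"wz":0,"grip":0.6}
    - {"tx":-0.04,"ty":-0.06,"tz":0.08,"wx":0,"wy":0,"wz":0.3,"grip":0.6}
    - {"tx":-0.04,"ty":-0.06,"tz":0.14,"wx":0,"wy":0,"wz":0.6,"grip":0.6}
    - {"tx":-0.05,"ty":-0.05,"tz":0.16,"wx":0,"wy":0,"wz":0.95,"grip":0.6}

```text
t: 7.32
tcp_pos: [0.4731, 0.0147, 0.1006]
orientation: [179.8, -0.0, 87.1]
ft_force: [-0.1, -0.9, -0.6]
gripper_width: 0.0512
grasp_force: 0.0
```

Emit:
move_arm:
  increments:
    - {"tx":-0.02,"ty":0.04,"tz":0,"wx":0,"wy":0,"wz":0.33,"grip":0.6}
    - {"tx":-0.04,"ty":0.08,"tz":0,"wx":0,"wy":0,"wz":0.66,"grip":0.6}
    - {"tx":-0.06,"ty":0.12,"tz":0,"wx":0,"wy":0,"wz":1,"grip":0.6}
    - {"tx":-0.08,"ty":0.18,"tz":0,"wx":0,"wy":0,"wz":1,"grip":0.6}

```text
t: 7.82
tcp_pos: [0.4316, 0.1055, 0.0989]
orientation: [179.9, -0.0, 116.9]
ft_force: [0.0, -0.0, 0.5]
gripper_width: 0.0509
grasp_force: 0.0
```

Emit:
move_arm:
  increments:
    - {"tx":-0.012,"ty":0.04,"tz":0,"wx":0,"wy":0,"wz":0.33,"grip":0.6}
    - {"tx":-0.023,"ty":0.081,"tz":0,"wx":0,"wy":0,"wz":0.66,"grip":0.6}
    - {"tx":-0.023,"ty":0.081,"tz":0,"wx":0,"wy":0,"wz":1,"grip":0.6}
    - {"tx":-0.023,"ty":0.081,"tz":0,"wx":0,"wy":0,"wz":1,"grip":0.6}

```text
t: 8.32
tcp_pos: [0.4203, 0.1458, 0.0988]
orientation: [179.9, 0.0, 146.8]
ft_force: [0.1, -0.2, 0.7]
gripper_width: 0.0513
grasp_force: 0.0
```

```bash
python3 q.py pics/s5.png
```

```text
tcp jig [[-257.6  -55.2]] [0.42027717 0.14581225 0.09875662] 146.7529166015861 [ 0.109458   -0.19786135  0.70236103]
scene [[-223.2, -98.7], [-95.3, -98.9], [-95.1, -1.0], [-223.1, -0.8]] (97.94998168945312, 127.96060943603516)
```

View pics/s5.png

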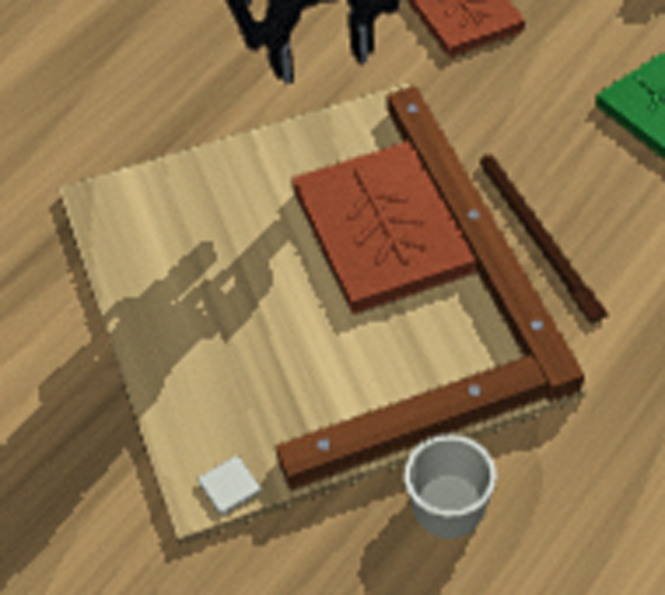

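The tile is now flush on the longer fence: its long edge meets the fence between about (405,145) and (475,270) in the crop. Next is the push towards the shorter fence.

Emit:
move_arm:
  increments:
    - {"tx":0,"ty":0,"tz":-0.06,"wx":0,"wy":0,"wz":0.05,"grip":0.6}
    - {"tx":0,"ty":0,"tz":-0.12,"wx":0,"wy":0,"wz":0.05,"grip":0.6}
    - {"tx":0,"ty":0,"tz":-0.155,"wx":0,"wy":0,"wz":0.05,"grip":0.6}
    - {"tx":0,"ty":0,"tz":-0.161,"wx":0,"wy":0,"wz":0.05,"grip":0.6}
    - {"tx":0,"ty":0,"tz":-0.161,"wx":0,"wy":0,"wz":0.05,"grip":0.6}

```text
t: 9.0
tcp_pos: [0.4205, 0.1455, 0.0182]
orientation: [180.0, 0.0, 148.2]
ft_force: [-0.1, -0.6, 0.0]
gripper_width: 0.0514
grasp_force: 0.0
```

Emit:
move_arm:
  increments:
    - {"tx":0.02,"ty":-0.0124,"tz":0,"wx":0,"wy":0,"wz":0,"grip":0.6}
    - {"tx":0.04,"ty":-0.0247,"tz":0,"wx":0,"wy":0,"wz":0,"grip":0.6}
    - {"tx":0.06,"ty":-0.037,"tz":0,"wx":0,"wy":0,"wz":0,"grip":0.6}
    - {"tx":0.08,"ty":-0.0494,"tz":0,"wx":0,"wy":0,"wz":0,"grip":0.6}
    - {"tx":0.1,"ty":-0.0617,"tz":0,"wx":0,"wy":0,"wz":0,"grip":0.6}

```text
t: 9.62
tcp_pos: [0.4696, 0.1149, 0.0179]
orientation: [180.0, -0.2, 148.3]
ft_force: [-6.2, 3.8, 6.4]
gripper_width: 0.0514
grasp_force: 3.8
```

Emit:
move_arm:
  increments:
    - {"tx":0.018,"ty":-0.0111,"tz":0,"wx":0,"wy":0,"wz":0,"grip":0.6}
    - {"tx":0.036,"ty":-0.0222,"tz":0,"wx":0,"wy":0,"wz":0,"grip":0.6}
    - {"tx":0.054,"ty":-0.0333,"tz":0,"wx":0,"wy":0,"wz":0,"grip":0.6}
    - {"tx":0.072,"ty":-0.0444,"tz":0,"wx":0,"wy":0,"wz":0,"grip":0.6}
    - {"tx":0.082,"ty":-0.0506,"tz":0,"wx":0,"wy":0,"wz":0,"grip":0.6}

```text
t: 10.25
tcp_pos: [0.5111, 0.0892, 0.0178]
orientation: [180.0, -0.1, 148.3]
ft_force: [-5.6, 4.3, 5.9]
gripper_width: 0.0514
grasp_force: 3.6
```

```bash
python3 q.py pics/s6.png
```

```text
tcp jig [[-150.5  -55.6]] [0.51114823 0.08922772 0.01778083] 148.2731738443364 [-5.6312494   4.34567727  5.87735664]
scene [[-137.7, -100.0], [-9.1, -99.8], [-9.3, -1.5], [-137.8, -1.8]] (98.2458724975586, 128.5394287109375)
```

About 8 mm remain, so I'll finish in small steps.

Emit:
move_arm:
  increments:
    - {"tx":0.004,"ty":-0.0025,"tz":0,"wx":0,"wy":0,"wz":0,"grip":0.6}
    - {"tx":0.008,"ty":-0.005,"tz":0,"wx":0,"wy":0,"wz":0,"grip":0.6}
    - {"tx":0.012,"ty":-0.0075,"tz":0,"wx":0,"wy":0,"wz":0,"grip":0.6}
    - {"tx":0.012,"ty":-0.0075,"tz":0,"wx":0,"wy":0,"wz":0,"grip":0.6}

```text
t: 10.8
tcp_pos: [0.5167, 0.0859, 0.0177]
orientation: [-180.0, -0.1, 148.3]
ft_force: [-4.1, 2.4, 4.0]
gripper_width: 0.0511
grasp_force: 2.5
```

Emit:
move_arm:
  increments:
    - {"tx":0.002,"ty":-0.0012,"tz":0,"wx":0,"wy":0,"wz":0,"grip":0.6}
    - {"tx":0.004,"ty":-0.0025,"tz":0,"wx":0,"wy":0,"wz":0,"grip":0.6}
    - {"tx":0.004,"ty":-0.0025,"tz":0,"wx":0,"wy":0,"wz":0,"grip":0.6}

```text
t: 11.18
tcp_pos: [0.5175, 0.0853, 0.0177]
orientation: [180.0, -0.2, 148.3]
ft_force: [-8.6, 5.1, 8.0]
gripper_width: 0.0514
grasp_force: 5.0
```

Emit:
move_arm:
  increments:
    - {"tx":0.002,"ty":-0.0012,"tz":0,"wx":0,"wy":0,"wz":0,"grip":0.6}
    - {"tx":0.005,"ty":-0.0031,"tz":0,"wx":0,"wy":0,"wz":0,"grip":0.6}
    - {"tx":0.005,"ty":-0.0031,"tz":0,"wx":0,"wy":0,"wz":0,"grip":0.6}

```text
t: 11.55
tcp_pos: [0.5175, 0.0851, 0.0174]
orientation: [180.0, -0.5, 148.4]
ft_force: [-16.9, 12.3, 15.4]
gripper_width: 0.0515
grasp_force: 10.2
```

```bash
python3 q.py pics/s7.png
```

```text
tcp jig [[-143.   -55.8]] [0.51746005 0.08508703 0.01740335] 148.3801957063779 [-16.91153326  12.27191466  15.39014676]
scene [[-129.9, -100.4], [-1.4, -99.4], [-2.2, -1.1], [-130.7, -2.1]] (98.31973266601562, 128.49884033203125)
```

Both pushes stalled at about 20 N, so the tile is in the corner. The fit hints at roughly 0.4° of yaw, so I'll back off and seat the long edge once more.

Emit:
move_arm:
  increments:
    - {"tx":-0.02,"ty":0.0125,"tz":0,"wx":0,"wy":0,"wz":0,"grip":0.6}
    - {"tx":-0.04,"ty":0.025,"tz":0.01,"wx":0,"wy":0,"wz":0,"grip":0.6}
    - {"tx":-0.05,"ty":0.03,"tz":0.08,"wx":0,"wy":0,"wz":0,"grip":0.6}
    - {"tx":-0.05,"ty":0.03,"tz":0.16,"wx":0,"wy":0,"wz":-0.3,"grip":0.6}
    - {"tx":-0.05,"ty":0.02,"tz":0.17,"wx":0,"wy":0,"wz":-0.65,"grip":0.6}

```text
t: 12.22
tcp_pos: [0.4987, 0.0932, 0.1059]
orientation: [179.7, 0.2, 128.5]
ft_force: [0.1, -1.1, -0.2]
gripper_width: 0.0516
grasp_force: 0.0
```

Emit:
move_arm:
  increments:
    - {"tx":0,"ty":-0.08,"tz":0,"wx":0,"wy":0,"wz":-0.35,"grip":0.6}
    - {"tx":0,"ty":-0.16,"tz":0,"wx":0,"wy":0,"wz":-0.7,"grip":0.6}
    - {"tx":0,"ty":-0.22,"tz":0,"wx":0,"wy":0,"wz":-1,"grip":0.6}
    - {"tx":0.02,"ty":-0.25,"tz":0,"wx":0,"wy":0,"wz":-1,"grip":0.6}

```text
t: 12.72
tcp_pos: [0.5067, -0.0334, 0.1032]
orientation: [180.0, 0.0, 98.7]
ft_force: [-0.3, -0.5, 0.4]
gripper_width: 0.0511
grasp_force: 0.0
```

Emit:
move_arm:
  increments:
    - {"tx":0.02,"ty":0,"tz":0,"wx":0,"wy":0,"wz":-0.35,"grip":0.6}
    - {"tx":0.04,"ty":0,"tz":0,"wx":0,"wy":0,"wz":-0.7,"grip":0.6}
    - {"tx":0.06,"ty":0,"tz":0,"wx":0,"wy":0,"wz":-1,"grip":0.6}
    - {"tx":0.06,"ty":0,"tz":0,"wx":0,"wy":0,"wz":-1,"grip":0.6}

```text
t: 13.22
tcp_pos: [0.5377, -0.0317, 0.1028]
orientation: [179.9, -0.0, 69.1]
ft_force: [0.2, -0.1, -0.7]
gripper_width: 0.0515
grasp_force: 0.0
```

```bash
python3 q.py pics/s8.png
```

```text
tcp jig [[ -64.4 -144.6]] [ 0.53773022 -0.031721    0.10280816] 69.05219163294852 [ 0.17252625 -0.12526698 -0.67884572]
scene [[-130.3, -99.7], [-2.5, -100.1], [-2.1, -1.4], [-130.0, -1.0]] (98.70574951171875, 127.87313079833984)
```

View pics/s8.png

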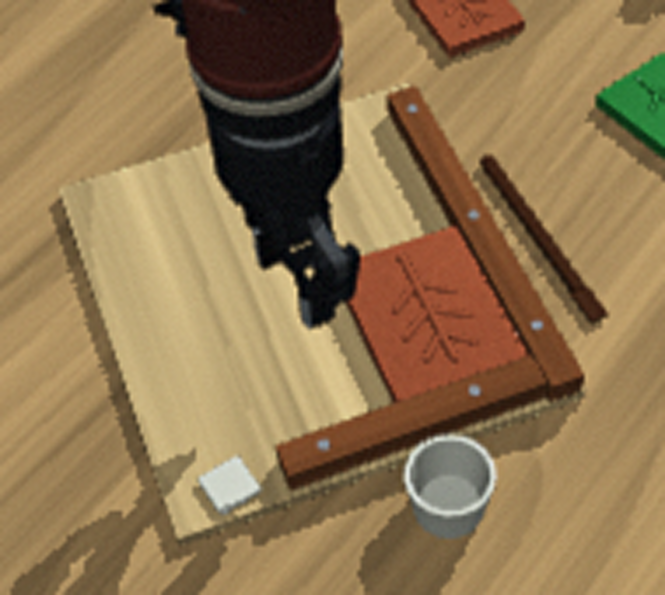

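The tile sits in the corner, and the chip, cup and stick are unmoved in this view. I'll give it a last light +y push to confirm the seat.

Emit:
move_arm:
  increments:
    - {"tx":0,"ty":0,"tz":-0.04,"wx":0,"wy":0,"wz":-0.2,"grip":0.6}
    - {"tx":0,"ty":0,"tz":-0.1,"wx":0,"wy":0,"wz":-0.358,"grip":0.6}
    - {"tx":0,"ty":0,"tz":-0.155,"wx":0,"wy":0,"wz":-0.358,"grip":0.6}
    - {"tx":0,"ty":0,"tz":-0.169,"wx":0,"wy":0,"wz":-0.358,"grip":0.6}
    - {"tx":0,"ty":0,"tz":-0.169,"wx":0,"wy":0,"wz":-0.358,"grip":0.6}

```text
t: 13.9
tcp_pos: [0.5365, -0.0319, 0.0184]
orientation: [-180.0, 0.0, 58.2]
ft_force: [0.9, 0.5, 0.2]
gripper_width: 0.0513
grasp_force: 0.0
```

Emit:
move_arm:
  increments:
    - {"tx":0.0105,"ty":0.017,"tz":0,"wx":0,"wy":0,"wz":0,"grip":0.6}
    - {"tx":0.021,"ty":0.034,"tz":0,"wx":0,"wy":0,"wz":0,"grip":0.6}
    - {"tx":0.0315,"ty":0.051,"tz":0,"wx":0,"wy":0,"wz":0,"grip":0.6}
    - {"tx":0.0347,"ty":0.0562,"tz":0,"wx":0,"wy":0,"wz":0,"grip":0.6}
    - {"tx":0.0347,"ty":0.0562,"tz":0,"wx":0,"wy":0,"wz":0,"grip":0.6}

```text
t: 14.52
tcp_pos: [0.554, -0.0037, 0.0182]
orientation: [-180.0, 0.0, 58.1]
ft_force: [0.0, 0.6, -0.5]
gripper_width: 0.0516
grasp_force: 0.0
```

Emit:
move_arm:
  increments:
    - {"tx":0.0016,"ty":0.0026,"tz":0,"wx":0,"wy":0,"wz":0,"grip":0.6}
    - {"tx":0.0032,"ty":0.0051,"tz":0,"wx":0,"wy":0,"wz":0,"grip":0.6}
    - {"tx":0.0053,"ty":0.0085,"tz":0,"wx":0,"wy":0,"wz":0,"grip":0.6}
    - {"tx":0.0053,"ty":0.0085,"tz":0,"wx":0,"wy":0,"wz":0,"grip":0.6}

```text
t: 15.02
tcp_pos: [0.5556, -0.0007, 0.0181]
orientation: [-180.0, 0.2, 58.0]
ft_force: [-2.4, -6.2, 3.1]
gripper_width: 0.0514
grasp_force: 3.5
```

Emit:
move_arm:
  increments:
    - {"tx":0.0016,"ty":0.0026,"tz":0,"wx":0,"wy":0,"wz":0,"grip":0.6}
    - {"tx":0.0037,"ty":0.006,"tz":0,"wx":0,"wy":0,"wz":0,"grip":0.6}
    - {"tx":0.0037,"ty":0.006,"tz":0,"wx":0,"wy":0,"wz":0,"grip":0.6}

```text
t: 15.4
tcp_pos: [0.5558, -0.0005, 0.0181]
orientation: [-180.0, 0.5, 57.9]
ft_force: [-10.6, -18.8, 9.0]
gripper_width: 0.0511
grasp_force: 11.1
```

The push stalled hard against the fence, so I'll retract clear of the cameras and check.

Emit:
move_arm:
  increments:
    - {"tx":-0.015,"ty":-0.025,"tz":0,"wx":0,"wy":0,"wz":0,"grip":0.6}
    - {"tx":-0.03,"ty":-0.05,"tz":0.01,"wx":0,"wy":0,"wz":0,"grip":0.6}
    - {"tx":-0.04,"ty":-0.06,"tz":0.1,"wx":0,"wy":0,"wz":0,"grip":0.6}
    - {"tx":-0.08,"ty":-0.1,"tz":0.2,"wx":0,"wy":0,"wz":0,"grip":0.6}
    - {"tx":-0.15,"ty":-0.18,"tz":0.25,"wx":0,"wy":0,"wz":0,"grip":0.6}

```text
t: 16.02
tcp_pos: [0.4846, -0.0874, 0.146]
orientation: [179.8, -0.1, 58.2]
ft_force: [0.4, -1.1, 0.5]
gripper_width: 0.0513
grasp_force: 0.0
```

Emit:
move_arm:
  increments:
    - {"tx":-0.05,"ty":-0.1,"tz":0.02,"wx":0,"wy":0,"wz":0,"grip":0.6}
    - {"tx":-0.1,"ty":-0.2,"tz":0.04,"wx":0,"wy":0,"wz":0,"grip":0.6}
    - {"tx":-0.15,"ty":-0.3,"tz":0.04,"wx":0,"wy":0,"wz":0,"grip":0.6}
    - {"tx":-0.2,"ty":-0.4,"tz":0.04,"wx":0,"wy":0,"wz":0,"grip":0.6}
    - {"tx":-0.2,"ty":-0.4,"tz":0.04,"wx":0,"wy":0,"wz":0,"grip":0.6}

```text
t: 16.65
tcp_pos: [0.3818, -0.2899, 0.1636]
orientation: [179.9, 0.0, 57.8]
ft_force: [-0.5, 0.7, -0.4]
gripper_width: 0.0516
grasp_force: 0.0
```

```bash
python3 q.py pics/s9.png; python3 - <<'E'
from h import *
c=capture("top");s=capture("scene");print(observe()["tcp_pos"])
up=lambda a:cv2.resize(a[:,:,::-1],(390,380),interpolation=cv2.INTER_CUBIC)
cv2.imwrite("pics/end.png",np.hstack([up(c["color"][120:266,175:325]),up(s["color"][150:266,190:309])]))
for n in("top","scene"):
  for t,z in(("chip",.012),("dish",0),("stick",0)):
    print(n,t,[(np.round(d["position"],1),round(d["conf"],2)) for d in tip_of(t,n)[:1]])
E
```

```text
tcp jig [[ -61.6 -446.2]] [ 0.38183997 -0.28994915  0.1636105 ] 57.75714109664502 [-0.54158987  0.70635188 -0.44267018]
scene [[-130.5, -98.6], [-1.7, -99.0], [-1.3, -1.1], [-130.2, -0.7]] (97.87801361083984, 128.84442138671875)
[ 0.38339395 -0.28622139  0.16330933]
top chip [(array([313.5, 187.2]), 0.61)]
top dish []
top stick [(array([181.7, 178. ]), 0.62)]
scene chip [(array([289.5, 212.1]), 0.63)]
scene dish [(array([268.7, 252.8]), 0.8)]
scene stick [(array([291.8, 173.3]), 0.56)]
```

View pics/end.png

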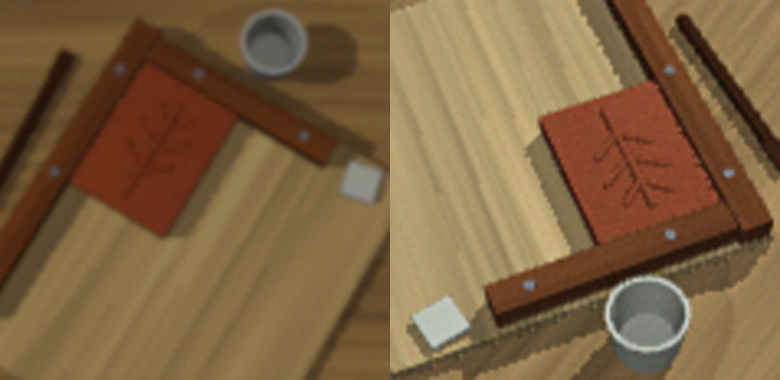

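The final views show the tile (left panel corners near (145,65), (240,120), (165,235), (72,180)) tight against both fences. The chip, cup and stick are where they started.

```bash
python3 -c "
from workcell import *
print(finish_job())"
```

```text
the job is handed in; nothing more can be done
None
```

I slid the terracotta tile into the fence corner and handed the job in; both pushes stalled at about 20 N, the final views show no gap at either fence, and the chip, cup and stick look unmoved.

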